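# Close the twist-lock parts canister over the screw tin

### The arm

A 7-joint arm with a two-finger parallel gripper is mounted at the origin on a cart in front of the work surface, level with it; the furniture and walls round the work are solid. World frame = base frame: x ahead of the robot, y to its left, z up, the work surface at z = 0. Lengths are in m, angles in rad, forces in N, time in s.
With the tool pointing down it reaches from about 0.425 to 0.95 m from the base axis. Payload 4.7 kg.
Tool frame: the origin (TCP) lies on the centre line of the jaws, within the pads' length; the fingertips stand robot.nose_length ahead of it and the grasp point (between the pads) lies 8 mm behind it (robot.nose_length is the distance from the TCP to the fingertips, in m); z points along the fingers, y is the line along which they close (so a half turn about z gives the same grasp; the last joint's range is limited). The gripper opens to 85 mm and grips with 20 to 120 N. Pads are 22 mm wide; open, the fingers measure 114 mm over their backs; the gripper's body (76 mm by 85 mm) begins 54 mm behind the grasp point. The pads swing forward as they close: fully open they stand 13 mm farther back than shut.
Start: joints at [-1.282, 0.469, -0.049, 1.532, 0.024, 1.141, -0.082], TCP at [0.211, 0.641, 0.242] pointing down, gripper open.
Joint ranges: [-2.59, 2.59], [-0.33, 1.99], [-1.39, 1.29], [0.1, 2.45], [-1.04, 4.18], [0.21, 1.99], [-2.66, 2.66]. Speed limits (rad/s): [2.57, 2.57, 3.14, 3.14, 3.14, 3.14, 3.14].

### API

Orientations are given as [roll, pitch, yaw] about the fixed x, y, z axes, in that order (R = Rz(yaw) Ry(pitch) Rx(roll)).
In Python, from plant import robot gives the robot as it stands. Calls block until the motion is done:
- robot.goto(position, orientation): joint-space move of the TCP to a pose.
- robot.move_straight(position, vel=0.15, attitude=None, contact_N=None): straight line of the TCP; attitude=None keeps the orientation; vel is the mean speed in m/s. With contact_N (N) it stops when the force on the tool has changed by that much, and returns True; else False.
- robot.move_joints(angles): joint-space move.
- robot.grip(opening, strength=None): opening from 0.0 (shut) to 1.0 (fully open); strength is the grip in N (None keeps the last); returns when the fingers have stopped.
- robot.sleep(seconds).
- robot.inverse_kinematics(position, orientation): joint angles nearest the present ones, or None.
- robot.sense(): the state.
- robot.grab_frame(name): name is "scene" or "side" or "wrist"; returns a dict with "image" (420x560x3 uint8, red, green, blue), "range_z" (420x560 float32, m along the optical axis (not along the pixel's ray), 0 where there is no reading), "fx", "fy", "cx", "cy" (pixels), "dist_coeffs" ([k1, k2, p1, p2, k3] as OpenCV has them; the pictures are not rectified), "R" (3x3) and "t" (3): a world point X has camera coordinates R X + t. Camera axes: x right, y down, z forward; pixel columns grow to the right and rows downward; lengths in m; the calibration is good to about 2 mm. A picture is of the moment at which its call begins.
A pose or a line that the arm cannot do raises robot.IKError and nothing moves.
- robot.close_job(): hands the job in; it is judged then, once.
The state is a dict: "t": time; "joint_pos": joint angles; "joint_velocities": joint speeds; "effort": joint torques, N m; "tcp_pos": TCP position; "tcp_rot": TCP orientation; "wrist_force": force on the tool from outside, world axes, zero at the start; "torque": the same for the moment, N m; "opening": opening from 0.0 (shut) to 1.0 (fully open); "gripper_force": force on a finger pad.
Only numpy, scipy, OpenCV 4.12 (cv2) and the standard library are available. Lean on these libraries where they do the work, as an engineer would, in place of code of your own. Each camera call takes 0.05 s, during which the arm holds its last target. There are 200 camera calls.

### The job

Pack the screw tin away: stand it upright on the seat of the canister base, put the green cover down over it with its orange ears above the steel pins, then turn it clockwise seen from above (push on an ear, the knob only swivels) until it is fully home against its stop with the ears over the orange bars, and let go. Keep the tin and the cover upright throughout and leave everything else where it is.

Things in the scene. Friction and masses are not known exactly. Their poses are not given: they have to be found in the camera images.
- canister_base: Fixed base of the canister; origin on its axis at worktop level, z up. Grey plinth disc 124 mm across, top at z = 8 mm; on it a round aluminium pedestal 68 mm across, its top (the seat) at z = 28 mm. Two steel pins on opposite sides of the pedestal, on the x axis turned 60 degrees anticlockwise seen from above; orange bars on +x and -x. A half turn looks and works the same.
- seat (a point): Centre of the flat round seat on top of the pedestal, 28 mm above the base's origin; a lip 3 mm high runs round it (opening 58 mm, outside 68 mm across).
- pin (a point): Tip of one of the two bayonet pins, 42 mm from the base's axis, 22 mm above the worktop; each pin is 12 mm wide, 6 mm high and sticks out 8 mm from the pedestal. A white dot on the plinth marks each pin.
- lock_mark (a point): One of the two orange bars on the plinth, on the base's +x, 55 mm from its axis; the ears stand over these bars when the cover is locked.
- tin: Round screw tin, 54 mm across and 21 mm high, white with a tan lid (fixed on), 60 g; origin at the centre of its underside, z up. Keep the fingertips at least 5 mm above its underside when setting it down, because of the seat's lip.
- cover: Green round cover, open below, 99 mm across, 66 mm high without knob, 0.2 to 0.37 kg; inside 92 mm across, 62 mm deep. Stands upright; origin at the centre of its open rim, z up; ears on +x and -x. When down, its rim rests on the plinth, 8 mm above the base's origin; it then turns only clockwise (from above), 60 degrees to a hard stop. A half turn looks and works the same.
- ear (a point): Mid-height of the outer end of one of the two orange ears, 74 mm from the cover's axis, 49 mm above its rim. Ears are upright plates 8 mm thick, from the wall (50 mm) to 74 mm from the axis, 36 to 62 mm above the rim. Below each ear the inner rim flange has a gap 44 degrees wide: the pins pass when the ears are over them within about 10 degrees. Pushing an ear round takes about 1 to 3 N.
- knob (a point): Top centre of the round black knob on the cover's axis, 96 mm above its rim; 24 mm across, 26 mm high, 4 mm above the cover's top. For lifting: it swivels with slight friction (0.012 N m), so that it carries the cover round in the air but hardly turns it once it stands.
- track_rubber: brown track cleaning block, 23 x 52 x 13 mm, lying near the front panel; origin at the centre of its underside. Not needed.
- battery: yellow AA cell, 14 x 50 mm, lying near the front panel; origin at the centre of its underside. Not needed.
- tweezers: steel tweezers, 113 mm, lying at the back; origin at the centre of its underside. Not needed.
- glue_bottle: white glue bottle with blue cap, 32 mm across, 83 mm high, standing at the left; origin at the centre of its underside. Not needed.
- oil_bottle: cream oil bottle with red spout, 25 mm across, 85 mm high, standing at the right; origin at the centre of its underside. Not needed.
- rerailer: grey plastic rerailing ramp, 34 x 100 x 18 mm, lying at the right; origin at the centre of its underside. Not needed.
- pliers: blue-handled pliers, 44 x 136 x 11 mm, lying at the left; origin at the centre of its underside. Not needed.
Mind the look-alikes: they are no part of the job. Of the things that look like the tin, the smaller one is meant.

How it is judged:
On the way, in this order (a step that is already met when the one before it is completed fails the run):
1. the tin stands on the seat, inside the lip, let go (horizontal distance between tin and seat below 0.005 m and z of tin in the frame of seat below 0.0025 m and angle between tin's own z axis and vertical below 0.06 rad and contact force between the fingers and tin below 0.1 N), for 0.2 s.
2. the cover is down over the tin, its rim on the plinth, not yet turned home (horizontal distance between cover and canister_base below 0.005 m and z of cover in the frame of canister_base below 0.0105 m and angle between cover's own z axis and vertical below 0.05 rad and angle between the x axis of cover and the x axis of canister_base, either way round above 0.3 rad), for 0.2 s.
At the end, for the whole second after the job is handed in: Tin upright on the seat (centre within 5 mm, underside within 2.5 mm of it); cover down over it (centred within 5 mm, within 2.5 mm of fully down, level within 3 degrees) and turned home, ears within 8 degrees of the orange bars' line; both at rest and released (horizontal distance between cover and canister_base below 0.005 m and z of cover in the frame of canister_base below 0.0105 m and angle between cover's own z axis and vertical below 0.05 rad and horizontal distance between tin and seat below 0.005 m and z of tin in the frame of seat below 0.0025 m and angle between tin's own z axis and vertical below 0.06 rad and angle between the x axis of cover and the x axis of canister_base, either way round below 0.14 rad and contact force between the fingers and cover below 0.1 N and linear speed of each of cover, tin below 0.01 m/s and angular speed of cover below 0.05 rad/s); the robot touches nothing.
It fails at once if the cover is tipped by more than 30 degrees (angle between cover's own z axis and vertical above 0.52 rad).
It fails at once if the tin is tipped by more than 30 degrees (angle between tin's own z axis and vertical above 0.52 rad).
It fails at once if another thing is shifted by more than 25 mm (distance of any of track_rubber, battery, tweezers, glue_bottle, oil_bottle, rerailer, pliers from where it was at the start of the episode above 0.025 m).
It also fails if it takes over 61 s, if anything falls off the work surface, if the arm or the gripper's body presses on something with over 40 N, if the wrist force passes 120 N, or if a joint passes its speed limit or range.

## Working session

There is one attempt and no reset: what is moved stays moved. The work goes in short steps, each a Python script; the robot and the scene stay as the last script left them, time stands still between calls to the robot, and variables do not carry over. Pictures are saved under pics/ and viewed, at most 12 in all, crops included, and the job is handed in when it is done.

```bash
mkdir -p pics; ls; python3 - <<'E'
from plant import robot
import cv2,numpy as np,pickle
F={}
for n in("scene","side","wrist"):
    f=robot.grab_frame(n);F[n]=f
    cv2.imwrite(f"pics/{n}0.png",f["image"][...,::-1])
    print(n,f["fx"],f["fy"],f["cx"],f["cy"],f["dist_coeffs"],-np.array(f["R"]).T@f["t"])
pickle.dump(F,open("f0.pkl","wb"))
s=robot.sense();print(s["t"],s["tcp_pos"],s["tcp_rot"],robot.nose_length,s["opening"])
E
```

```text
pics
scene 411.3767587015381 411.3767587015381 283.1552460277009 211.63642736892155 [0.01381495 0.         0.         0.         0.        ] [-0.31653256 -0.5534135   0.7473922 ]
side 450.638472394216 450.638472394216 277.775547517533 208.2596269981166 [-0.11347541  0.          0.          0.          0.        ] [0.53879647 1.2829485  0.96568992]
wrist 307.625033321158 307.625033321158 287.1954810889893 207.0675729068596 [-0.0178652  0.         0.         0.         0.       ] [0.14121852 0.66394977 0.37289106]
0.15 [0.21076401 0.64080906 0.24150368] [-3.14011362e+00  3.55217975e-05  2.82378286e+00] 0.011 0.9972517160175015
```

View pics/scene0.png

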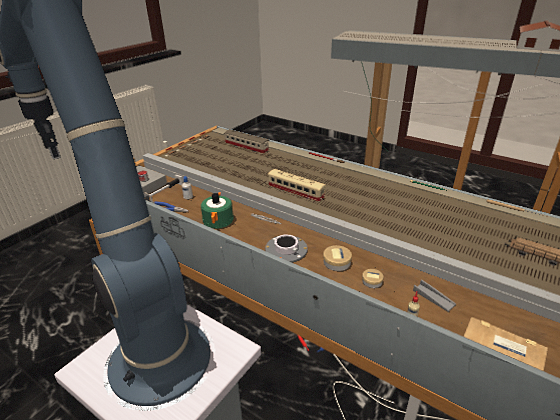

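View pics/side0.png

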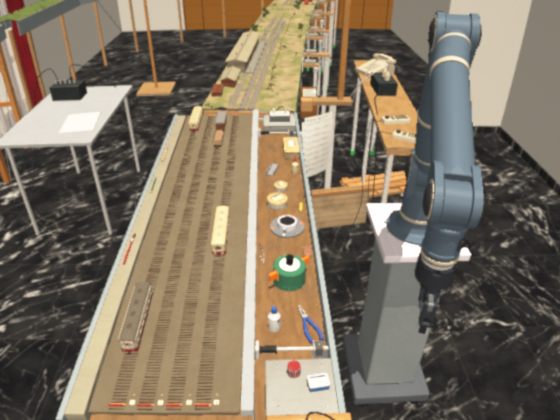

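The scene view shows the cover at (216,210), the base at (286,245), the large tin at (338,257) and the small tin at (372,277). In the side view they are at (290,272), (287,226), (277,199) and (280,185). Next I'll get rough positions from these.

```bash
cat >h.py <<'E'
import cv2,numpy as np
def ray(f,uv):
    K=np.array([[f["fx"],0,f["cx"]],[0,f["fy"],f["cy"]],[0,0,1]])
    n=cv2.undistortPoints(np.array(uv,float).reshape(-1,1,2),K,np.array(f["dist_coeffs"],float)).reshape(-1,2)
    R=np.array(f["R"]);return -R.T@np.array(f["t"]), np.c_[n,np.ones(len(n))]@R
def plane(f,uv,z):
    o,d=ray(f,uv);return o+d*((z-o[2])/d[:,2])[:,None]
def depthpts(f,uv):
    o,d=ray(f,uv);uv=np.array(uv,int);return o+d*f["range_z"][uv[:,1],uv[:,0]][:,None]
E
python3 - <<'E'
import pickle,numpy as np;from h import *
np.set_printoptions(precision=4,suppress=True)
F=pickle.load(open("f0.pkl","rb"))
S=dict(knob=(216,196,.096),base=(286,243,.02),big=(337,252,.03),small=(372,273,.021),glue=(187,187,.04),pan=(320,297,0),panel=(330,281,0.05),pliers=(170,207,0),oil=(415,297,.05),rer=(435,292,.01),twz=(265,218,0),wall=(330,238,.05))
for k,(u,v,z) in S.items(): print(k,plane(F["scene"],[(u,v)],z)[0],depthpts(F["scene"],[(u,v)])[0])
T=dict(knob=(290,258,.096),base=(287,224,.02),big=(277,199,.03),small=(280,185,.021))
for k,(u,v,z) in T.items(): print(k,plane(F["side"],[(u,v)],z)[0],depthpts(F["side"],[(u,v)])[0])
w=F["wrist"];print(np.array(w["R"]))
E
```

```text
knob [0.4627 0.2457 0.096 ] [0.4668 0.2498 0.0926]
base [ 0.4673 -0.0128  0.02  ] [ 0.4615 -0.0168  0.0254]
big [ 0.5012 -0.1609  0.03  ] [ 0.4997 -0.1616  0.0313]
small [ 0.4847 -0.2739  0.021 ] [ 0.4863 -0.2734  0.0195]
glue [0.5195 0.4409 0.04  ] [0.515  0.4356 0.0437]
pan [ 0.3516 -0.1951  0.    ] [ 0.3724 -0.184  -0.0233]
panel [ 0.3681 -0.2118  0.05  ] [ 0.3785 -0.2066  0.0393]
pliers [0.4361 0.4448 0.    ] [0.4315 0.4387 0.0045]
oil [ 0.4312 -0.4033  0.05  ] [ 0.4158 -0.4064  0.0643]
rer [ 0.5189 -0.4299  0.01  ] [ 0.5247 -0.4291  0.0049]
twz [ 0.5615  0.1344 -0.    ] [ 0.5645  0.1367 -0.0025]
wall [ 0.5232 -0.1254  0.05  ] [ 0.5856 -0.0936 -0.0019]
knob [0.469  0.2725 0.096 ] [0.4689 0.2712 0.0948]
base [0.4638 0.0003 0.02  ] [0.4645 0.012  0.0286]
big [ 0.4949 -0.1468  0.03  ] [ 0.4949 -0.1465  0.0302]
small [ 0.4794 -0.2629  0.021 ] [ 0.4791 -0.2705  0.0164]
[[ 0.3118  0.9501 -0.0013]
 [ 0.9101 -0.2983  0.2875]
 [ 0.2728 -0.0908 -0.9578]]
```

```bash
python3 - <<'E'
import cv2;i=cv2.imread("pics/scene0.png")[160:330,150:460]
cv2.imwrite("pics/c0.png",cv2.resize(i,None,fx=2.5,fy=2.5,interpolation=2))
E
```

```text
(no output)
```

View pics/c0.png

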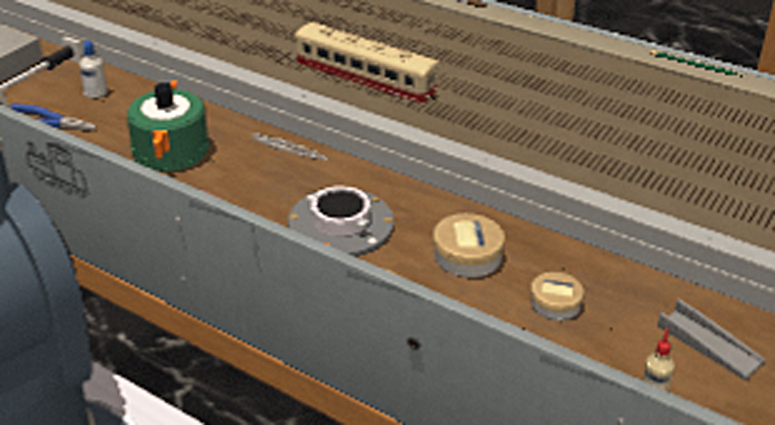

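The crop shows the white-rimmed base at about (340,210), the small tin at (557,295) and the cover with one ear facing the front. I'll look closer with the wrist camera.

```bash
python3 - <<'E'
from plant import robot
import cv2,numpy as np,pickle
F={};P=np.pi
for n,p in dict(cov=(.467,.24,.27),base=(.465,-.02,.22),tin=(.483,-.27,.2)).items():
    robot.goto(p,[P,0,P/2]); robot.sleep(.15)
    f=robot.grab_frame("wrist");F[n]=f;print(n,robot.sense()["t"],robot.sense()["joint_pos"].round(2) if hasattr(robot.sense()["joint_pos"],'round') else robot.sense()["joint_pos"])
pickle.dump(F,open("f1.pkl","wb"))
im=np.hstack([F[n]["image"] for n in F])[...,::-1]
cv2.imwrite("pics/w1.png",cv2.resize(im,(800,200),interpolation=3))
cv2.imwrite("pics/w1base.png",F["base"]["image"][...,::-1])
E
```

```text
cov 2.0917 [-0.89  0.2   0.39  1.87 -0.08  1.09 -0.46]
base 3.325 [-0.56  0.16  0.57  2.06 -0.1   0.95  0.07]
tin 4.5167 [-0.13  0.37  0.71  1.9  -0.29  0.97  0.72]
```

View pics/w1.png

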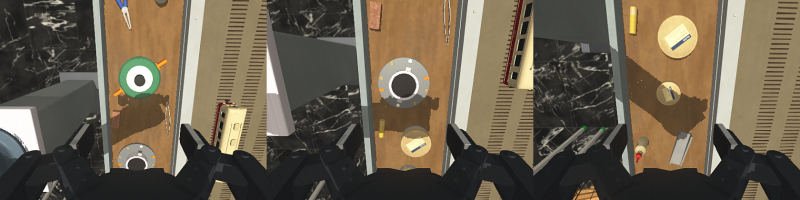

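View pics/w1base.png

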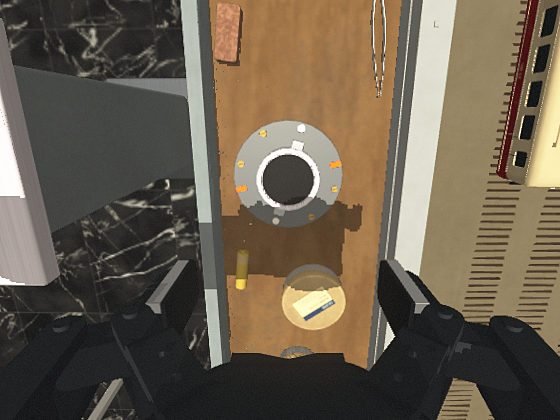

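The wrist views are clear. The base centre is near (289,175), with orange bars at (336,165) and (242,188) and white pin dots at (301,128) and (276,221). The bar line is therefore at about 14°, and the cover's ears are at about 28°. Next step is the precise measurement.

```bash
cat >>h.py <<'E'
def allpts(f):
    v,u=np.mgrid[0:420,0:560];uv=np.c_[u.ravel(),v.ravel()]
    P=depthpts(f,uv);P[f["range_z"].ravel()==0]=np.nan;return P.reshape(420,560,3)
def top(f,c,r,z0,z1,zp):
    """circle fit of blob between heights z0,z1 near c, outline cast on plane zp"""
    P=allpts(f);m=(np.hypot(P[...,0]-c[0],P[...,1]-c[1])<r)&(P[...,2]>z0)&(P[...,2]<z1)
    m=cv2.morphologyEx(m.astype(np.uint8),cv2.MORPH_OPEN,np.ones((3,3)))
    cs=max(cv2.findContours(m,cv2.RETR_EXTERNAL,cv2.CHAIN_APPROX_NONE)[0],key=cv2.contourArea)
    h=plane(f,cv2.convexHull(cs).reshape(-1,2),zp)[:,:2]
    e=cv2.fitEllipse((h*1e4).astype(np.float32));return np.array(e[0])/1e4,np.array(e[1])/1e1,np.median(P[m>0][:,2])
def blobs(f,lo,hi,c,r,z,amin=4):
    hsv=cv2.cvtColor(f["image"],cv2.COLOR_RGB2HSV);m=cv2.inRange(hsv,np.array(lo),np.array(hi))
    n,_,st,ce=cv2.connectedComponentsWithStats(m);out=[]
    for i in range(1,n):
        p=plane(f,[ce[i]],z)[0]
        if st[i,4]>=amin and np.hypot(*(p[:2]-c))<r: out.append((p[:2].round(4),st[i,4],ce[i].round(1)))
    return out
E
python3 - <<'E'
import pickle;from h import *
np.set_printoptions(precision=4,suppress=True)
F=pickle.load(open("f1.pkl","rb"))
b=F["base"];c=F["cov"];t=F["tin"]
print("lip",top(b,(.465,-.01),.06,.025,.04,.031)); print("plinth",top(b,(.465,-.01),.09,.004,.04,.008))
print("tin",top(t,(.483,-.27),.05,.012,.03,.021)); print("tinB",top(t,(.483,-.27),.05,.006,.03,.021))
print("covtop",top(c,(.467,.26),.055,.058,.08,.066)); print("knob",top(c,(.467,.26),.05,.085,.11,.096))
print("cov+ears",blobs(c,(8,150,120),(22,255,255),(.467,.26),.1,.062))
print("bars",blobs(b,(8,150,120),(22,255,255),(.465,-.01),.07,.008))
print("dots",blobs(b,(0,0,200),(180,40,255),(.465,-.01),.07,.008))
E
```

```text
lip (array([ 0.4666, -0.011 ]), array([65.9567, 69.5171]), np.float64(0.028684158814246408))
plinth (array([ 0.4665, -0.0117]), array([122.9223, 123.2073]), np.float64(0.00871439761011869))
tin (array([ 0.4805, -0.2761]), array([53.2801, 54.5658]), np.float64(0.0215164786907987))
tinB (array([ 0.4805, -0.2761]), array([53.2465, 54.7428]), np.float64(0.021514273485510438))
covtop (array([0.47  , 0.2601]), array([ 94.8974, 105.8044]), np.float64(0.06610737318643162))
knob (array([0.4726, 0.2619]), array([23.035 , 24.1257]), np.float64(0.09594206920019482))
cov+ears [(array([0.5214, 0.2964]), np.int32(272), array([338.3, 132.8])), (array([0.4229, 0.2291]), np.int32(225), array([248.7, 193.3]))]
bars [(array([0.5195, 0.0026]), np.int32(58), array([335.3, 163.9])), (array([0.411 , 0.0024]), np.int32(5), array([238.4, 163.8])), (array([0.4156, 0.003 ]), np.int32(4), array([242.5, 163.2])), (array([ 0.5287, -0.0076]), np.int32(5), array([343., 173.])), (array([ 0.4126, -0.0259]), np.int32(54), array([240.9, 188.4])), (array([ 0.5185, -0.026 ]), np.int32(13), array([333.2, 188.8])), (array([ 0.4929, -0.0579]), np.int32(5), array([310.2, 215.2])), (array([ 0.4937, -0.0611]), np.int32(5), array([310.8, 217.8]))]
dots [(array([0.4804, 0.0417]), np.int32(63), array([301. , 127.8])), (array([ 0.4653, -0.0039]), np.int32(901), array([286.9, 169.5]))]
```

```bash
python3 - <<'E'
from plant import robot
import cv2,numpy as np,pickle
P=np.pi;O=[P,0,P/2]
x,y=.4805,-.2761
robot.goto((x,y,.07),O); robot.move_straight((x,y,.016),vel=.08)
robot.grip(0.,25); s=robot.sense();print(s["opening"],s["gripper_force"],s["tcp_pos"])
robot.move_straight((x,y,.12),vel=.15)
X,Y=.4665,-.0115
robot.goto((X,Y,.12),O);robot.move_straight((X,Y,.055),vel=.12);robot.sleep(.2)
s=robot.sense();print(s["t"],s["opening"],s["gripper_force"],s["tcp_pos"],s["wrist_force"])
f=robot.grab_frame("wrist");pickle.dump(f,open("f2.pkl","wb"));cv2.imwrite("pics/w2.png",f["image"][...,::-1])
E
```

```text
0.6044092973122385 25.182045481827796 [ 0.4807879  -0.27623508  0.01673873]
9.1167 0.6033118413688909 26.206024800053456 [ 0.46711153 -0.01148675  0.05568249] [-0.35431267 -0.78372287 -0.90184281]
```

View pics/w2.png

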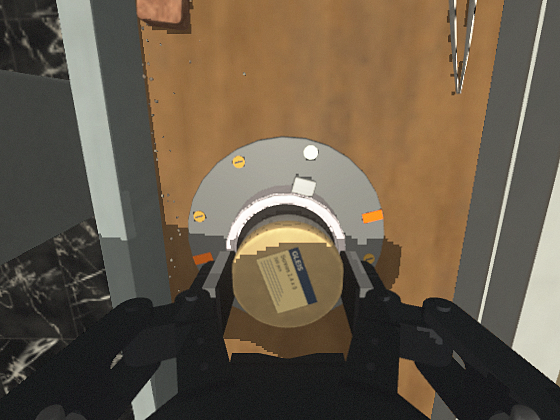

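The tin is held level just above the seat, its top centred near (287,277), with the lip arc showing behind it. I'll check alignment, then lower.

```bash
python3 - <<'E'
import pickle;from h import *;from scipy.optimize import least_squares
f=pickle.load(open("f2.pkl","rb"))
hsv=cv2.cvtColor(f["image"],cv2.COLOR_RGB2HSV);P=allpts(f)
def circ(m,z,R,sel):
    c=max(cv2.findContours(m.astype(np.uint8),cv2.RETR_EXTERNAL,cv2.CHAIN_APPROX_NONE)[0],key=cv2.contourArea).reshape(-1,2)
    c=c[sel(c)];h=plane(f,c,z)[:,:2]
    r=least_squares(lambda p:np.hypot(*(h-p[:2]).T)-p[2],[.467,-.012,R],loss="soft_l1",f_scale=.0005);return r.x.round(4),len(h),np.abs(r.fun).mean()
Z=P[...,2];near=np.hypot(P[...,0]-.467,P[...,1]+.012)
t=(Z>.054)&(Z<.07)&(near<.035)&(hsv[...,2]>60)&(hsv[...,1]>50);print(np.median(Z[t]))
print("tin",circ(t,np.median(Z[t]),.027,lambda c:c[:,1]>285))
l=(Z>.026)&(near<.045); print("lip",circ(l,.031,.034,lambda c:(c[:,1]<235)&(c[:,1]>195)))
pl=(Z>.003)&(near<.075); print("plinth",circ(pl,.008,.062,lambda c:(c[:,1]<225)))
E
```

```text
0.06018148696800109
tin (array([ 0.4672, -0.0109,  0.0262]), 134, np.float64(0.0001472506278864183))
lip (array([ 0.4665, -0.0096,  0.0325]), 106, np.float64(0.00016991036369175562))
plinth (array([ 0.4664, -0.0112,  0.061 ]), 262, np.float64(0.00016120959750484751))
```

```bash
python3 - <<'E'
from plant import robot
X,Y=.4660,-.0121
robot.move_straight((X,Y,.054),vel=.03)
c=robot.move_straight((X,Y,.042),vel=.015,contact_N=4)
s=robot.sense();print(c,s["t"],s["tcp_pos"],s["wrist_force"])
E
```

```text
True 10.0333 [ 0.46590808 -0.0120859   0.04473133] [-0.96197816  1.44592661  5.59914238]
```

It made contact at 0.0447 m, exactly seat height. Now I'll release and check.

```bash
python3 - <<'E'
from plant import robot
import numpy as np,pickle,cv2
from h import *
X,Y=.4660,-.0121
robot.grip(.9);robot.sleep(.3)
robot.move_straight((X,Y,.16),vel=.15)
robot.goto((X,Y-.01,.2),[np.pi,0,np.pi/2]);robot.sleep(.15)
f=robot.grab_frame("wrist");pickle.dump(f,open("f3.pkl","wb"))
print(robot.sense()["t"])
print("tin",top(f,(.4665,-.0115),.032,.04,.07,.049)); print("plinth",top(f,(.4665,-.0115),.09,.004,.04,.008))
print("bars",blobs(f,(8,150,120),(22,255,255),(.465,-.01),.07,.008,20))
cv2.imwrite("pics/w3.png",f["image"][60:330,150:430,::-1])
E
```

```text
12.1083
tin (array([ 0.46610039, -0.01214989]), array([53.10050659, 54.26055298]), np.float64(0.04947051394519425))
plinth (array([ 0.4664752, -0.0116434]), array([122.88258057, 123.01575928]), np.float64(0.00829428357935802))
bars [(array([0.5196, 0.0027]), np.int32(67), array([339.7, 163.5])), (array([ 0.4126, -0.0261]), np.int32(63), array([239.1, 190.1]))]
```

View pics/w3.png

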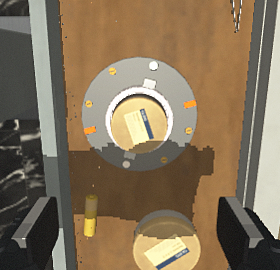

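The tin is seated within 1 mm: the tan lid sits inside the lip at (138,127) in the crop. Next I'll lift the cover and turn it in the air.

```bash
python3 - <<'E'
from plant import robot
import numpy as np,pickle,cv2
from h import *
P=np.pi;a=np.radians(20.3)
x,y=.4722,.2622
X,Y=.4665,-.0116
O1=[P,0,P/2-a];O2=[P,0,P/2+a]
robot.grip(.7)
robot.goto((x,y,.15),O1);robot.move_straight((x,y,.085),vel=.1)
robot.grip(0.,40);s=robot.sense();print(s["t"],s["opening"],s["gripper_force"],s["tcp_pos"],s["wrist_force"])
robot.move_straight((x,y,.185),vel=.12)
robot.move_straight((X,Y,.185),vel=.15,attitude=O2);robot.sleep(.4)
s=robot.sense();print(s["t"],s["tcp_pos"],s["tcp_rot"],s["wrist_force"],s["opening"])
f=robot.grab_frame("wrist");pickle.dump(f,open("f4.pkl","wb"));cv2.imwrite("pics/w4.png",f["image"][...,::-1])
g=robot.grab_frame("side");pickle.dump(g,open("f4s.pkl","wb"))
E
```

```text
14.75 0.2619867919543721 39.47791158221662 [0.4726135  0.26241134 0.08565205] [-0.41059192 -1.20104745  5.46314497]
18.1083 [ 0.46649781 -0.01148559  0.18498735] [-3.14156495e+00  1.66567945e-06  1.92531898e+00] [ 0.99752876 -0.23852304 -2.83929404] 0.26697554767286713
```

View pics/w4.png

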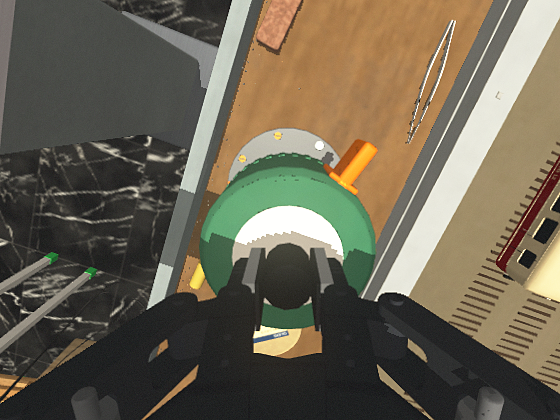

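The held cover is level, with one ear visible at (352,166). I'll measure its angle and centre.

```bash
python3 - <<'E'
import pickle;from h import *;from scipy.optimize import least_squares
f=pickle.load(open("f4.pkl","rb"));P=allpts(f)
hsv=cv2.cvtColor(f["image"],cv2.COLOR_RGB2HSV)
o=cv2.inRange(hsv,np.array((5,150,100)),np.array((22,255,255)))>0
near=np.hypot(P[...,0]-.4665,P[...,1]+.0116)
q=P[o&(near<.09)&(P[...,2]>.12)];tp=q[q[:,2]>.155]
for n,a in(("all",q),("top",tp)):
    m=a.mean(0);print(n,len(a),m,np.degrees(np.arctan2(m[1]+.0116,m[0]-.4665)))
# white/green top zone
t=(P[...,2]>.155)&(P[...,2]<.175)&(hsv[...,0]>60)&(hsv[...,0]<95)&(hsv[...,1]>80)
w=P[t];print("z",np.median(w[:,2]))
c=max(cv2.findContours(t.astype(np.uint8),cv2.RETR_EXTERNAL,cv2.CHAIN_APPROX_NONE)[0],key=cv2.contourArea).reshape(-1,2)
h=plane(f,c,.165)[:,:2];h=h[np.hypot(*(h-[.4665,-.0116]).T)>.045]
r=least_squares(lambda p:np.hypot(*(h-p[:2]).T)-p[2],[.4665,-.0116,.0495],loss="soft_l1",f_scale=.0005);print(r.x,len(h))
E
```

```text
all 1311 [0.48081955 0.0457994  0.15724544] 75.99222628868746
top 960 [0.48158495 0.04527051 0.16129754] 75.14434779918342
z 0.16499272115668567
[ 0.46587303 -0.0097744   0.04695076] 340
```

```bash
python3 - <<'E'
from plant import robot
X,Y=.4664,-.0116
robot.move_straight((X,Y,.125),vel=.1)
c=robot.move_straight((X,Y,.090),vel=.03,contact_N=5)
s=robot.sense();print(c,s["t"],s["tcp_pos"],s["wrist_force"],s["torque"])
E
```

```text
True 19.925 [ 0.46623119 -0.01164757  0.09359209] [-2.11642183  0.24854538  6.50637802] [-0.04594043  0.28130382  0.02531003]
```

The cover is fully down, at 0.0936 against an expected 0.0937. I'll release it and check.

```bash
python3 - <<'E'
from plant import robot
import numpy as np,pickle,cv2
from h import *
X,Y=.4664,-.0116
robot.grip(.7);robot.sleep(.3)
robot.move_straight((X,Y,.17),vel=.15)
robot.goto((X,Y-.02,.24),[np.pi,0,np.pi/2]);robot.sleep(.15)
f=robot.grab_frame("wrist");pickle.dump(f,open("f5.pkl","wb"))
print(robot.sense()["t"])
print("knob",top(f,(.4665,-.0115),.045,.09,.12,.104));P=allpts(f);n=np.hypot(P[...,0]-X,P[...,1]-Y)
z=P[...,2];print("top z",np.median(z[(n<.045)&(n>.02)]))
e=blobs(f,(5,150,100),(22,255,255),(.465,-.01),.1,.07,60);print(e)
m=(e[0][0]+e[1][0])/2;d=e[0][0]-e[1][0];print(m,np.degrees(np.arctan2(d[1],d[0])))
cv2.imwrite("pics/w5.png",f["image"][...,::-1])
E
```

```text
22.0
knob (array([ 0.46682393, -0.01161323]), array([23.51535645, 24.99758453]), np.float64(0.10378685511170721))
top z 0.2705490779500571
[(array([0.4822, 0.0458]), np.int32(294), array([306., 111.])), (array([ 0.4507, -0.0695]), np.int32(217), array([273.6, 227. ]))]
[ 0.46645 -0.01185] 74.719655683876
```

View pics/w5.png

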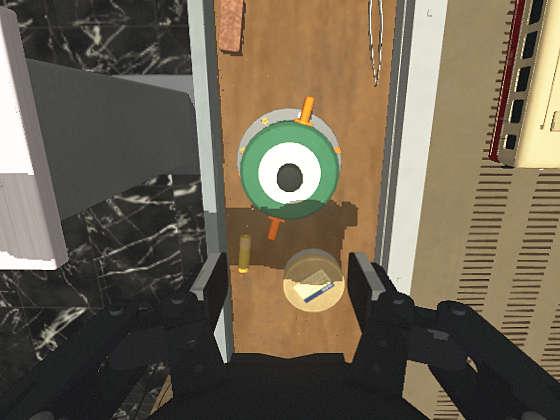

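The cover is centred, down, and its ears are at 75° over the pins. Now I'll shut the fingers and push the ear round in an arc.

```bash
cat >push.py <<'E'
from plant import robot
import numpy as np
C=np.array([.4666,-.0116]);r=.065;z=.059
def pose(deg,d,zz=z):
    a=np.radians(deg);u=np.array([np.cos(a),np.sin(a)]);n=np.array([-u[1],u[0]])
    return (*(C+r*u+d*n),zz),[np.pi,0,a]
def st(tag):
    s=robot.sense();p=s["tcp_pos"][:2]-C;rho=np.hypot(*p)
    print(tag,round(s["t"],2),"pusher ang",np.degrees(np.arctan2(p[1],p[0])).round(1),"rho",rho.round(4),np.round(s["wrist_force"],1))
E
python3 - <<'E'
from push import *
robot.grip(0.)
robot.goto(*pose(75,.036,.16));p,o=pose(75,.036);print(robot.move_straight(p,vel=.12,contact_N=8));st("down")
p,o=pose(75,.022);print(robot.move_straight(p,vel=.05,contact_N=8));st("near")
for t in range(72,10,-4):
    p,o=pose(t,.0195);c=robot.move_straight(p,vel=.05,attitude=o,contact_N=12);st(t)
    if c: print("contact");break
E
```

```text
False
down 24.14 pusher ang 103.5 rho 0.074 [-0.1 -0.4 -0. ]
False
near 24.57 pusher ang 93.4 rho 0.0685 [-0.2 -0.5  0.8]
72 24.84 pusher ang 88.8 rho 0.0679 [ 0.2 -0.5 -0.6]
68 25.09 pusher ang 84.8 rho 0.0679 [ 0.2  1.7 -0. ]
64 25.34 pusher ang 80.8 rho 0.0678 [0.  0.1 0.1]
60 25.59 pusher ang 76.8 rho 0.0678 [ 1.1 -0.4 -0.1]
56 25.84 pusher ang 72.7 rho 0.0678 [-0.4 -0.1  0.7]
52 26.09 pusher ang 68.7 rho 0.0678 [ 0.5 -0.2  0.2]
48 26.34 pusher ang 64.7 rho 0.0678 [0.3 0.3 0.8]
44 26.59 pusher ang 60.7 rho 0.0678 [-0.1 -0.6  0.4]
40 26.84 pusher ang 56.7 rho 0.0678 [-1.   1.1  0.3]
36 27.09 pusher ang 52.7 rho 0.0678 [-0.5  0.5 -0.2]
32 27.34 pusher ang 48.7 rho 0.0678 [-0.6  0.2 -0.3]
28 27.59 pusher ang 44.7 rho 0.0677 [ 0.1  0.4 -0. ]
24 27.84 pusher ang 40.7 rho 0.0678 [ 0.1  0.1 -0.3]
20 28.09 pusher ang 36.7 rho 0.0678 [-0.1 -0.5 -0.4]
16 28.34 pusher ang 32.7 rho 0.0677 [0.8 0.4 0.4]
12 28.59 pusher ang 28.8 rho 0.0677 [-0.1  0.4  1. ]
```

No stop was felt, so I'll look.

```bash
python3 - <<'E'
from plant import robot
import cv2,numpy as np,pickle
from h import *
f=robot.grab_frame("wrist");cv2.imwrite("pics/w6.png",f["image"][...,::-1]);pickle.dump(f,open("f6.pkl","wb"))
P=allpts(f);hsv=cv2.cvtColor(f["image"],cv2.COLOR_RGB2HSV)
o=cv2.inRange(hsv,np.array((5,150,100)),np.array((22,255,255)))>0
d=P-[.4666,-.0116,0];n=np.hypot(d[...,0],d[...,1]);k=o&(n<.085)&(d[...,2]>.04)
for s in(1,-1):
    q=d[k&(s*d[...,0]>0)]
    if len(q): print(len(q),q.mean(0),np.degrees(np.arctan2(q[:,1].mean(),q[:,0].mean())))
E
```

```text
834 [0.06670739 0.01507935 0.06359301] 12.737752285458257
```

View pics/w6.png

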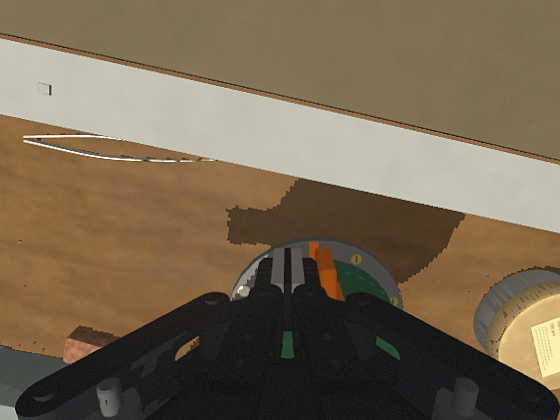

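The fingers are right beside the ear at (325,268), which is now nearly over its bar. I'll keep going to the stop.

```bash
python3 - <<'E'
from push import *
from h import *;import cv2
for t in(9,6,3,0,-3):
    p,o=pose(t,.0195);c=robot.move_straight(p,vel=.02,attitude=o,contact_N=10);st(t)
    if c: print("contact");break
a=robot.sense();import math
# back off tangentially, up, and look
q=np.array(a["tcp_pos"]);v=np.array([-math.sin(.26),math.cos(.26),0])*.015
robot.move_straight(q+v,vel=.05);robot.move_straight(q+v+[0,0,.12],vel=.15)
robot.goto((.4664,-.0316,.24),[np.pi,0,np.pi/2]);robot.sleep(.2)
f=robot.grab_frame("wrist");print(robot.sense()["t"])
print("knob",top(f,(.4665,-.0115),.045,.09,.12,.104))
e=blobs(f,(5,150,100),(22,255,255),(.465,-.01),.1,.07,60);print(e)
m=(e[0][0]+e[1][0])/2;d=e[0][0]-e[1][0];print(m,np.degrees(np.arctan2(d[1],d[0])))
cv2.imwrite("pics/w7.png",f["image"][...,::-1])
E
```

```text
9 28.97 pusher ang 26.6 rho 0.0677 [-2.7  3.3  1.6]
6 29.29 pusher ang 25.9 rho 0.0684 [-4.2  9.4  5.2]
3 29.62 pusher ang 25.4 rho 0.0692 [-5.9 16.   8.4]
0 29.94 pusher ang 24.9 rho 0.0698 [-5.9 20.6 11.3]
-3 30.27 pusher ang 24.4 rho 0.0705 [-6.8 28.  14.2]
33.3833
knob (array([ 0.46577168, -0.01328575]), array([23.44616394, 25.33241272]), np.float64(0.10380503227361898))
[(array([0.5223, 0.0027]), np.int32(354), array([344.7, 156.9])), (array([ 0.4075, -0.0272]), np.int32(288), array([228.6, 186.7]))]
[ 0.4649  -0.01225] 14.59852298704736
```

View pics/w7.png

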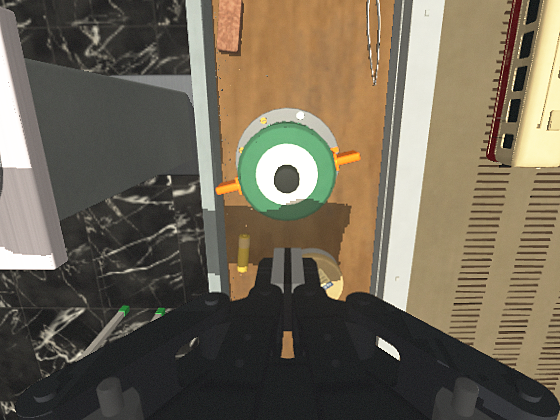

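The ears are at 14.6° over bars at 15°, the hard stop was felt, and the cover is centred within about 2 mm. The robot is clear, so I'm handing in.

```bash
python3 -c "
from plant import robot
print(robot.close_job())"
```

```text
the job is handed in; nothing more can be done
None
```

I handed the job in at about 33 s of the 61 s allowed: the tin is on the seat (within about 1 mm), and the cover is over it, turned against its stop with the ears within about 1° of the orange bars, and released; the hand-in returned no verdict.

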